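# Weed out the stiff betel box

### The arm

A 7-joint arm with a two-finger parallel gripper is mounted at the origin on the work surface. World frame = base frame: x ahead of the robot, y to its left, z up, the work surface at z = 0. Lengths are in m, angles in rad, forces in N, time in s.
With the tool pointing down it reaches from about 0.4 to 0.85 m from the base axis. Payload 4.5 kg.
Tool frame: the origin (TCP) lies on the centre line of the jaws, within the pads' length; the fingertips stand 8 mm ahead of it and the grasp point (between the pads) lies 11 mm behind it; z points along the fingers, y is the line along which they close (so a half turn about z gives the same grasp; the last joint's range is limited). The gripper opens to 85 mm and grips with 20 to 120 N. Pads are 22 mm wide; open, the fingers measure 114 mm over their backs; the gripper's body (76 mm by 85 mm) begins 54 mm behind the grasp point. The pads swing forward as they close: fully open they stand 13 mm farther back than shut.
Start: joints at [1.23, 0.689, -0.195, 1.565, 0.157, 0.902, -0.215], TCP at [0.229, -0.582, 0.239] pointing down, gripper open.
Joint ranges: [-3.01, 3.01], [-0.46, 2.08], [-1.47, 1.51], [0.13, 2.56], [-1, 4.14], [0.04, 2.09], [-2.66, 2.66]. Speed limits (rad/s): [2.57, 2.57, 3.14, 3.14, 3.14, 3.14, 3.14].

### API

Orientations are given as a rotation vector (axis times angle).
In Python, from cell import env, viewer, finder gives the robot as it stands.
- The arm moves only by the shell command python3 -m inch 'ROWS' [FORCE]. ROWS is JSON, a list of rows, each an object with "dp": the shift along the tool's x, y, z in m, a list of three; "twist": the turn, a rotation vector about the tool's x, y, z in rad, a list of three; "grip": the opening, from 0 (shut) to 1 (fully open). A call has 1 to 8 rows; each row shifts and turns the commanded pose from where the row before left it, along the tool's axes as they then stand; what a row does not reach is not made up. A row lasts 1/12 s, in which the tool goes at most 41.7 mm and 7.16 degrees, less where a joint would pass 70% of its speed; a pose out of reach is approached as far as the arm can. A call is refused whole if a number of a shift passes 0.0417 or a number of a turn 0.125, either way. A call with a gripper value outside its range is refused whole. The fingers move at their own pace and stop on an object; FORCE is the grip in N (left out, the last holds). Time passes only in rows, so rows that do not move let the fingers close. It gives the time, the measured TCP pose, the force, the opening and the grip force at its end, in the units of the state.
- env.observe(): the state, without advancing time (a new reading comes with each control period).
- viewer.camera(name): name is "side" or "top"; returns a dict with "color" (384x512x3 uint8, red, green, blue), "fx", "fy", "cx", "cy" (pixels), "rvec" (rotation vector, rad) and "tvec" (3), from world to camera coordinates, as OpenCV has them. Camera axes: x right, y down, z forward; pixel columns grow to the right and rows downward; lengths in m; the calibration is good to about 2 mm. A picture is of the moment at which its call begins. There is no depth.
- env.close_job(): hands the job in; it is judged then, once.
Trained networks look in a picture, given as the dict that the camera call returned (one of the last four; its "shot" number tells which), for a name from the list of things; names that differ only in an ending like _2 or _b are one class to them, and where a whole thing is asked for, a point or a joint stands for the part that bears it (a point fixed in the world has none). Each returns a list of dicts, best first, with "conf" (0 to 1); they miss things now and then, are a little off and sometimes report something else, mostly with a low value. They report only what shows in the picture. A call takes as long as a camera call.
- finder.silhouettes(label, picture): "mask" (384x512 bool, what is visible of it) and "rect" ([centre column, centre row, width, height] in pixels, round what is visible of it).
The state is a dict: "clock": time; "joint_pos": joint angles; "joint_velocities": joint speeds; "tau": joint torques, N m; "tcp_pos": TCP position; "tool_rot": TCP orientation; "wrist_force": force on the tool from outside, world axes, zero at the start; "wrist_torque": the same for the moment, N m; "gripper_width": finger opening in m; "finger_force": force on a finger pad.
Only numpy, scipy, OpenCV 4.12 (cv2) and the standard library are available. Lean on these libraries where they do the work, as an engineer would, in place of code of your own. Each camera call takes 0.05 s, during which the arm holds its last target. There are 200 camera calls.

### The job

Find which of the two steel betel boxes has a stiff hinge: raise the lid of the box on the robot's left by 30 degrees or more, then that of the box on the right; a free lid drops shut when let go, a stiff one stays up. Push the stiff lid shut and put that box flat in the middle of the organiser's low tray. Leave the good box shut where it stands, and do not disturb the glass vase.

Things in the scene. Friction and masses are not known exactly. Their poses are not given: they have to be found in the camera images.
- box_a_mid (a point): Centre (half-way up, 20 mm above its underside) of a small steel betel box, one of two that look just alike. Box 90 mm (its x) by 56 mm (its y) by 40 mm high with the lid shut, 0.4 to 0.6 kg, loose. Its hinge runs along its +x edge, 45 mm from the centre and 14 mm above it; its -x side, which carries the knob, faces roughly towards the robot (within 0.35 rad). z is up.
- knob_a (a point): Centre of the steel ball knob (14 mm across) of lid_a, on box_a; it stands on a 6 mm thick stem 18 mm out from the front of the lid, 108 mm from the hinge line and, with the lid shut, 63 mm ahead (-x) of the box's centre, 37 mm above the cupboard top and 3.5 mm above the hinge line. Nothing is under or beside it, so it can be pinched from above with fingers closing along the box's y (the hinge direction); the ball then turns between the fingers as the lid swings.
- lid_a (a joint): Opening angle of the lid of box_a, rad: 0 shut, 1.3 fully open. The flat lid is 53 mm wide, its top 40 mm above the underside of the box when shut. Of the two boxes one has a free hinge, whose lid drops shut by itself within a second when let go at any angle; the other's is stiff, and its lid stays where it is left, and takes about 0.07 N m to swing either way, so it must be pushed down to shut. Nothing outside tells which.
- box_b_mid (a point): Centre (half-way up, 20 mm above its underside) of a small steel betel box, one of two that look just alike. Box 90 mm (its x) by 56 mm (its y) by 40 mm high with the lid shut, 0.4 to 0.6 kg, loose. Its hinge runs along its +x edge, 45 mm from the centre and 14 mm above it; its -x side, which carries the knob, faces roughly towards the robot (within 0.35 rad). z is up.
- knob_b (a point): Centre of the steel ball knob (14 mm across) of lid_b, on box_b; it stands on a 6 mm thick stem 18 mm out from the front of the lid, 108 mm from the hinge line and, with the lid shut, 63 mm ahead (-x) of the box's centre, 37 mm above the cupboard top and 3.5 mm above the hinge line. Nothing is under or beside it, so it can be pinched from above with fingers closing along the box's y (the hinge direction); the ball then turns between the fingers as the lid swings.
- lid_b (a joint): Opening angle of the lid of box_b, rad: 0 shut, 1.3 fully open. The flat lid is 53 mm wide, its top 40 mm above the underside of the box when shut. Of the two boxes one has a free hinge, whose lid drops shut by itself within a second when let go at any angle; the other's is stiff, and its lid stays where it is left, and takes about 0.07 N m to swing either way, so it must be pushed down to shut. Nothing outside tells which.
- tray (a point): Centre of the inner floor (5 mm above the cupboard top) of the low tray of the white two-tier plastic organiser. Fixed. Inside the tray measures 182 mm (x) by 162 mm (y), with 4 mm walls 25 mm high over the cupboard top. The raised second tier, 80 mm high, begins 86 mm from this point on the tray's -y side. z is up.
- vase_mid (a point): Centre (half-way up) of a small amber glass vase, 56 mm across and 110 mm high, standing loose beyond the boxes.

How it is judged:
By the outcome, as a careful person would: the job done as asked, in the order asked, and still so for the second after the job is handed in, with the robot touching nothing.
It also fails if it takes over 72 s, if anything falls off the work surface, if the arm or the gripper's body presses on something with over 40 N, if the wrist force passes 120 N, or if a joint passes its speed limit or range.

## Working session

There is one attempt and no reset: what is moved stays moved. The work goes in short steps, Python scripts to look and compute and a shell command to move; the robot and the scene stay as the last step left them, time stands still between calls to the robot, and variables do not carry over. Pictures are saved under pics/ and viewed, at most 10 in all, crops included, and the job is handed in when it is done.

```bash
ls; mkdir -p pics; cat > h.py <<'E'
import numpy as np, cv2
from cell import env, viewer, finder
from scipy.spatial.transform import Rotation as R
def ray(p,u,v):
    Rm=R.from_rotvec(p["rvec"]).as_matrix(); d=Rm.T@np.array([(u-p["cx"])/p["fx"],(v-p["cy"])/p["fy"],1])
    return -Rm.T@np.array(p["tvec"]), d
def atz(p,u,v,z):
    o,d=ray(p,u,v); return o+d*(z-o[2])/d[2]
def proj(p,X):
    c=R.from_rotvec(p["rvec"]).as_matrix()@np.array(X)+p["tvec"]; return np.array([p["fx"]*c[0]/c[2]+p["cx"],p["fy"]*c[1]/c[2]+p["cy"]])
def save(p,n): cv2.imwrite("pics/"+n,p["color"][...,::-1])
E
python3 - <<'E'
from h import *
s=env.observe(); print(s)
ps={}
for n in("top","side"):
    p=viewer.camera(n); ps[n]=p; save(p,n+"0.png"); print(n,ray(p,256,192),p["fx"])
    for l in("box_a_mid","knob_a","lid_a","tray","vase_mid"):
        print(n,l,[(round(d["conf"],2),np.round(d["rect"],1)) for d in finder.silhouettes(l,p)[:4]])
E
```

```text
pics
{'clock': 0.0, 'joint_pos': array([ 1.22977281,  0.69001029, -0.19446798,  1.56637508,  0.15729945,
        0.90249444, -0.2151097 ]), 'joint_velocities': array([ 0.00026952, -0.00151914,  0.00154162,  0.00011846, -0.00056012,
       -0.00153843, -0.00124405]), 'tau': array([-2.61070827e-04, -5.39611816e+01, -1.26677424e+00, -1.58540922e+01,
        8.95100384e-03,  9.56573174e-03,  1.91973567e-05]), 'tcp_pos': array([ 0.22850881, -0.58102927,  0.23845819]), 'tool_rot': array([-3.08477455e+00, -5.85056201e-01,  8.07005029e-04]), 'wrist_force': array([-0.07520135, -0.26827806, -0.64568303]), 'wrist_torque': array([-0.02856913,  0.00494806, -0.02271834]), 'finger_force': 0.0, 'gripper_width': 0.08530619930922295}
top (array([ 0.42490896, -0.04160749,  0.86368877]), array([ 0.23098161,  0.02126704, -0.97295321])) 396.08099546540814
top box_a_mid [(0.6, array([139.2, 224.3,  37.3,  54.4])), (0.39, array([234.6, 233.3,  25.9,  53.3]))]
top knob_a [(0.77, array([236.9, 233.8,  29.6,  52.3])), (0.58, array([137.1, 224. ,  36.9,  54.8]))]
top lid_a [(0.79, array([138.8, 224.1,  39.9,  60.1])), (0.76, array([235.7, 231.8,  30.2,  53.9]))]
top tray [(0.8, array([403.9, 293.6, 155.7, 123.4]))]
top vase_mid [(0.68, array([196. , 149.1,  28. ,  33. ])), (0.36, array([137.4, 223.5,  38.1,  58.4]))]
side (array([ 0.47829991, -0.81651132,  0.53049163]), array([ 0.10604961,  0.85979379, -0.49951045])) 457.8944452277649
side box_a_mid [(0.89, array([224.6, 166.8,  48. ,  28.4]))]
side knob_a [(0.9, array([222.4, 156.2,  49.6,   8.5])), (0.87, array([233.3, 199.6,  57. ,  24.6]))]
side lid_a [(0.77, array([224.3, 159.4,  49.7,  12. ])), (0.75, array([235.2, 202.7,  54.2,  19.3])), (0.27, array([301.1, 165.6,  24.1,  47.1])), (0.26, array([223.8, 165.9,  45.8,  25.4]))]
side tray [(0.73, array([189. , 327.1, 165.4, 113.9]))]
side vase_mid [(0.59, array([301. , 166.9,  21.7,  47.2])), (0.16, array([187.3, 327.4, 169.4, 113.1]))]
```

```bash
python3 -c "
import cv2,numpy as np
a=cv2.imread('pics/top0.png');b=cv2.imread('pics/side0.png')
cv2.imwrite('pics/tb.png',cv2.resize(np.vstack([a,b]),(400,600)))"
```

```text
(no output)
```

View pics/top0.png

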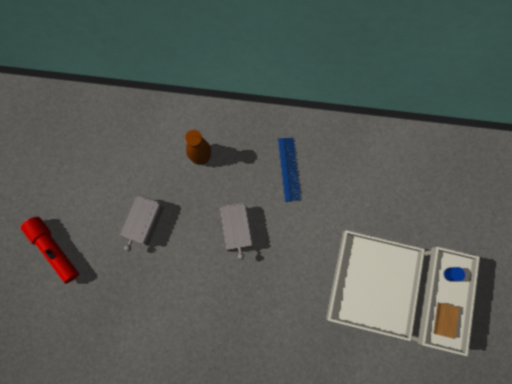

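View pics/side0.png

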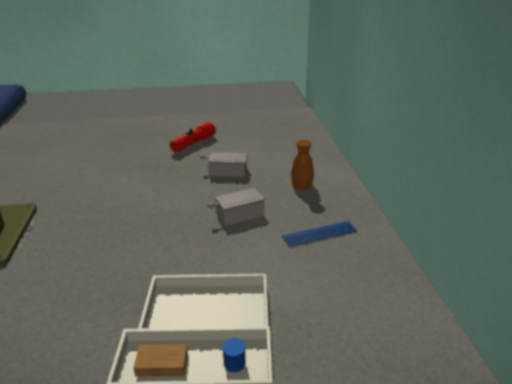

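Top view: left box at about (141,221) with its knob at (128,246); right box at (236,227) with its knob at (241,254). The vase is at (198,148), and the low tray spans rim corners of about (343,233) to (412,338). The side view agrees with this.

```bash
python3 - <<'E'
from h import *
p=viewer.camera("top")
c=p["color"][185:275,110:260]; cv2.imwrite("pics/c1.png",cv2.resize(cv2.convertScaleAbs(c[...,::-1],alpha=1.3),None,fx=5,fy=5,interpolation=cv2.INTER_CUBIC))
for d in finder.silhouettes("lid_a",p)[:2]+finder.silhouettes("knob_a",p)[:2]+finder.silhouettes("box_a_mid",p)[:2]:
    m=d["mask"]; v,u=np.nonzero(m)
    P=np.array([atz(p,a,b,.04)[:2] for a,b in zip(u,v)],np.float32)
    r=cv2.minAreaRect(P*1000); print(round(d["conf"],2),len(u),np.round(P.mean(0),4),np.round(r[0],1),np.round(r[1],1),round(r[2],1))
for uv in [(343,233),(426,247),(412,338),(330,323)]: print(uv,atz(p,*uv,.025))
s=viewer.camera("side")
for d in finder.silhouettes("tray",p)[:1]:
    v,u=np.nonzero(d["mask"]); P=np.array([atz(p,a,b,.025)[:2] for a,b in zip(u,v)],np.float32);print(cv2.minAreaRect(P*1000))
def tri(a,b):
    o1,d1=ray(p,*a);o2,d2=ray(s,*b); t=np.linalg.lstsq(np.c_[d1,-d2],o2-o1,rcond=None)[0]; return (o1+d1*t[0]+o2+d2*t[1])/2, np.linalg.norm(o1+d1*t[0]-o2-d2*t[1])
print(tri((197.5,147.5),(302.5,166)))
E
```

```text
0.9 1109 [0.5299 0.2136] [521.8 215.9] [ 52.3 116.6] 77.3
0.57 1172 [0.5396 0.0098] [533.4   8.3] [116.6  53.4] 15.2
0.89 1166 [0.5303 0.2138] [522.6 215.5] [ 54.4 116.9] 78.1
0.86 1219 [0.5396 0.0099] [533.7   8.3] [117.9  55.8] 16.2
0.76 1448 [0.5283 0.2088] [521.4 210.2] [ 66.3 120.8] 77.1
(343, 233) [ 0.5572963 -0.2180845  0.025    ]
(426, 247) [ 0.54873399 -0.39505975  0.025     ]
(412, 338) [ 0.36126074 -0.37227141  0.025     ]
(330, 323) [ 0.37050144 -0.20530612  0.025     ]
(array([0.70166506, 0.11345051, 0.05049874]), np.float64(0.0016886279992755528))
```

View pics/c1.png

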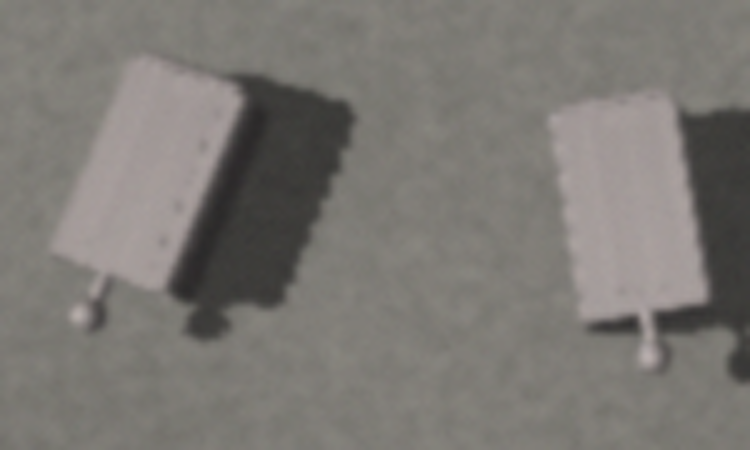

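The crop shows both lids. The left knob is at crop (86,314) and the right knob at (651,355), with clear lid corners on both.

```bash
python3 - <<'E'
from h import *
p=viewer.camera("top")
f=lambda a:((a[0]+.5)/5-.5+110,(a[1]+.5)/5-.5+185)
for C,k in(([(143,55),(243,92),(165,292),(52,248)],(86,314)),([(549,115),(668,90),(708,300),(583,320)],(651,355))):
    P=np.array([atz(p,*f(c),.04)[:2] for c in C]); K=atz(p,*f(k),.037)[:2]
    m=P.mean(0); ax=(P[0]+P[1]-P[2]-P[3])/2; L=np.linalg.norm(ax); y=np.arctan2(ax[1],ax[0])
    d=m-K; print("mid",m,"L",L,"yaw lid",y,"yaw knob",np.arctan2(d[1],d[0]),"dist",np.linalg.norm(d),"knob",K)
T=np.array([atz(p,*uv,.025)[:2] for uv in [(343,233),(426,247),(412,338),(330,323)]])
print("tray rim mean",T.mean(0),[np.linalg.norm(T[i]-T[i-1]) for i in range(4)])
s=env.observe(); print(R.from_rotvec(s["tool_rot"]).as_matrix())
c=p["color"][220:365,320:490]; cv2.imwrite("pics/c2.png",cv2.resize(c[...,::-1],None,fx=4,fy=4,interpolation=cv2.INTER_CUBIC))
E
```

```text
mid [0.5335247  0.21198398] L 0.08903422329230257 yaw lid -0.2274538845032704 yaw knob -0.2634909785911653 dist 0.06454247088218847 knob [0.4712098  0.22879423]
mid [0.54314699 0.01151909] L 0.08937743832969305 yaw lid 0.30544922080301323 yaw knob 0.28778985881056957 dist 0.06313466889614389 knob [ 0.48260882 -0.00640066]
tray rim mean [ 0.45944812 -0.29768044] [np.float64(0.1872314280476018), np.float64(0.17718225729529352), np.float64(0.18885319576266074), np.float64(0.16722081060069027)]
[[ 9.30571933e-01  3.66109102e-01  4.36223590e-05]
 [ 3.66109104e-01 -9.30571932e-01 -5.60910136e-05]
 [ 2.00583123e-05  6.81672657e-05 -9.99999997e-01]]
```

View pics/c2.png

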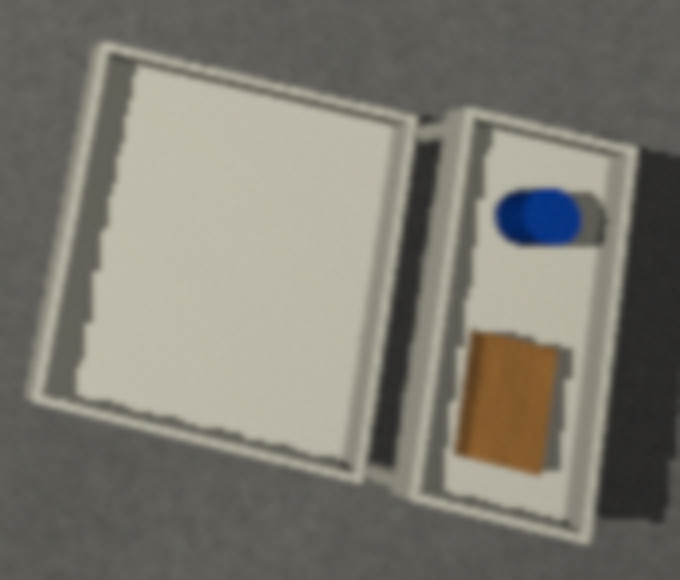

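Tray rim corners in the crop are about (101,43), (415,118), (362,482) and (30,400), and the low tray is empty. I have enough to move: turn to yaw −0.25 and head for the left knob.

```bash
cat > go.py <<'E'
import sys
from h import *
def info(t=None,yaw=None):
    s=env.observe(); M=R.from_rotvec(s["tool_rot"]).as_matrix(); y=np.arctan2(M[1,0],M[0,0])
    print("t",round(s["clock"],2),"tcp",np.round(s["tcp_pos"],4),"yaw",round(y,4),"zax",np.round(M[:,2],3),"q",np.round(s["joint_pos"],2),"w",round(s["gripper_width"],4),"F",np.round(s["wrist_force"],1),round(float(s["finger_force"]),1))
    if t is not None: print("dp tool",np.round(M.T@(np.array(t)-s["tcp_pos"]),4))
    if yaw is not None: print("twist z",round(y-yaw,4))
if __name__=="__main__":
    a=list(map(float,sys.argv[1:])); info(a[:3] if len(a)>2 else None,a[3] if len(a)>3 else None)
E
python3 -m inch '[{"dp":[0,0,0],"twist":[0,0,0.125],"grip":0.5},{"dp":[0,0,0],"twist":[0,0,0.125],"grip":0.5},{"dp":[0,0,0],"twist":[0,0,0.125],"grip":0.5},{"dp":[0,0,0],"twist":[0,0,0.125],"grip":0.5},{"dp":[0,0,0],"twist":[0,0,0.125],"grip":0.5},{"dp":[0.012,-0.035,0],"twist":[0,0,0],"grip":0.5},{"dp":[0.012,-0.035,0],"twist":[0,0,0],"grip":0.5},{"dp":[0.012,-0.035,0],"twist":[0,0,0],"grip":0.5}]' 30
python3 go.py .45 -.2 .22 -.25
```

```text
clock: 1.62
tcp_pos: [0.2901, -0.488, 0.2393]
tool_rot: [3.116, -0.395, 0.001]
wrist_force: [1.3, -0.2, -1.3]
gripper_width: 0.0427
finger_force: 0.0
t 1.62 tcp [ 0.2901 -0.488   0.2393] yaw -0.2519 zax [ 0. -0. -1.] q [ 0.96  0.61 -0.    1.75  0.    0.78 -0.87] w 0.0427 F [ 1.3 -0.2 -1.3] 0.0
dp tool [ 0.0831 -0.3188  0.0192]
twist z -0.0019
```

```bash
python3 -m inch '[{"dp":[0.010,-0.039,0],"twist":[0,0,0],"grip":0.5},{"dp":[0.010,-0.039,0],"twist":[0,0,0],"grip":0.5},{"dp":[0.010,-0.039,0],"twist":[0,0,0],"grip":0.5},{"dp":[0.010,-0.039,0],"twist":[0,0,0],"grip":0.5},{"dp":[0.010,-0.039,0],"twist":[0,0,0],"grip":0.5},{"dp":[0.010,-0.039,0],"twist":[0,0,0],"grip":0.5},{"dp":[0.010,-0.039,0],"twist":[0,0,0],"grip":0.5},{"dp":[0.010,-0.039,0.01],"twist":[0,0,0],"grip":0.5}]'
python3 -m inch '[{"dp":[-0.007,-0.039,0.01],"twist":[0,0,0],"grip":0.5},{"dp":[-0.007,-0.039,0.01],"twist":[0,0,0],"grip":0.5},{"dp":[-0.007,-0.039,0.01],"twist":[0,0,0],"grip":0.5},{"dp":[-0.007,-0.039,0.01],"twist":[0,0,0],"grip":0.5},{"dp":[-0.007,-0.039,0.01],"twist":[0,0,0],"grip":0.5},{"dp":[-0.007,-0.039,0.01],"twist":[0,0,0],"grip":0.5},{"dp":[-0.007,-0.039,0.01],"twist":[0,0,0],"grip":0.5},{"dp":[-0.007,-0.039,0.01],"twist":[0,0,0],"grip":0.5}]'
python3 go.py .471 .229 .075 -.25
```

```text
clock: 2.28
tcp_pos: [0.4464, -0.205, 0.2307]
tool_rot: [3.116, -0.392, 0.006]
wrist_force: [0.8, -0.5, -0.8]
gripper_width: 0.0428
finger_force: 0.0
clock: 2.95
tcp_pos: [0.4676, 0.112, 0.149]
tool_rot: [-3.117, 0.392, -0.001]
wrist_force: [1.1, -0.9, -0.6]
gripper_width: 0.0428
finger_force: 0.0
t 2.95 tcp [0.4676 0.112  0.149 ] yaw -0.25 zax [ 0.001  0.    -1.   ] q [-0.39  0.66  0.09  2.09 -0.15  0.4  -2.  ] w 0.0428 F [ 1.1 -0.9 -0.6] 0.0
dp tool [-0.0257 -0.1142  0.074 ]
twist z -0.0
```

```bash
python3 -m inch '[{"dp":[-0.006,-0.029,0.018],"twist":[0,0,0],"grip":0.5},{"dp":[-0.006,-0.029,0.018],"twist":[0,0,0],"grip":0.5},{"dp":[-0.006,-0.028,0.018],"twist":[0,0,0],"grip":0.5},{"dp":[-0.007,-0.028,0.018],"twist":[0,0,0],"grip":0.5},{"dp":[0,0,0],"twist":[0,0,0],"grip":0.5},{"dp":[0,0,0],"twist":[0,0,0],"grip":0.5}]'
python3 - <<'E'
from h import *
from go import info
info([.471,.229,.031],-.25)
p=viewer.camera("top"); s=viewer.camera("side")
a=cv2.resize(p["color"][190:280,90:190],None,fx=4,fy=4,interpolation=cv2.INTER_CUBIC)
b=cv2.resize(s["color"][110:200,170:270],None,fx=4,fy=4,interpolation=cv2.INTER_CUBIC)
cv2.imwrite("pics/c3.png",np.hstack([a,b])[...,::-1])
E
```

```text
clock: 3.45
tcp_pos: [0.4706, 0.2288, 0.0762]
tool_rot: [-3.117, 0.385, 0.002]
wrist_force: [0.2, -0.4, 0.4]
gripper_width: 0.0428
finger_force: 0.0
t 3.45 tcp [0.4706 0.2288 0.0762] yaw -0.2458 zax [-0.001  0.001 -1.   ] q [-0.59  0.83  0.09  2.   -0.22  0.32 -2.14] w 0.0428 F [ 0.2 -0.4  0.4] 0.0
dp tool [ 0.0004 -0.0002  0.0452]
twist z 0.0042
```

View pics/c3.png

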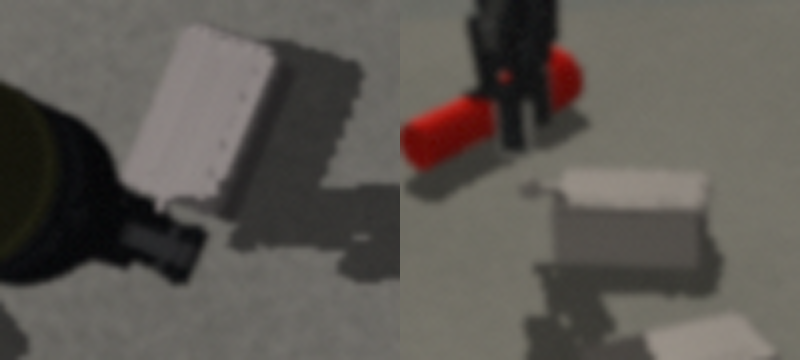

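The side crop shows the knob at about (532,188), i.e. full-image (203,157), with the fingers above it. I'll triangulate it against the top-view knob.

```bash
python3 - <<'E'
from h import *
p=viewer.camera("top"); s=viewer.camera("side")
print(proj(s,[.471,.229,.037]),proj(s,[.4706,.2288,.0762-.008]), proj(p,[.471,.229,.037]))
# right knob in side, dark/bright pos printed
print(proj(s,[.4826,-.0064,.037]), proj(s,[.5335,.212,.04]), proj(s,[.543,.0115,.04]))
c=s["color"]; cv2.imwrite("pics/c4.png",cv2.resize(c[140:240,190:280,::-1],None,fx=6,fy=6,interpolation=cv2.INTER_CUBIC))
E
```

```text
[201.47804429 156.47485354] [200.43715255 145.06360048] [126.68328819 247.48857267]
[210.08176349 204.97497503] [226.89879382 156.69236309] [238.40859676 197.17862618]
```

View pics/c4.png

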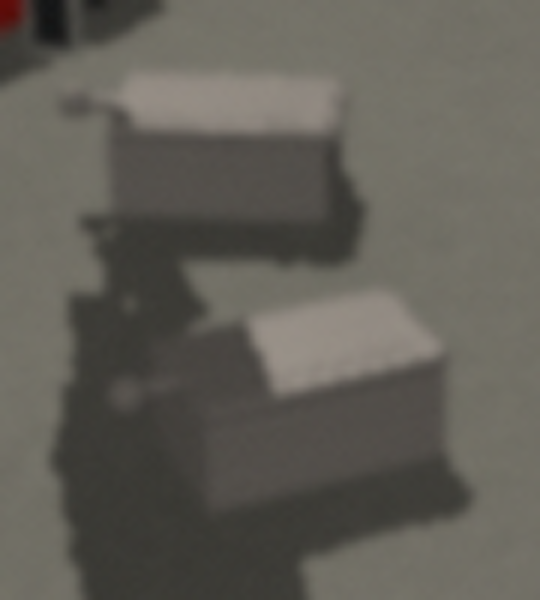

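The left knob is at crop (75,103), which is about 1 px (about 2 mm in +x) from the prediction. The right knob at (127,392) shows the same offset. That's well within the pad width, so I'll descend and pinch.

```bash
python3 -m inch '[{"dp":[0.002,0,0.015],"twist":[0,0,0],"grip":0.5},{"dp":[0,0,0.015],"twist":[0,0,0],"grip":0.5},{"dp":[0,0,0.015],"twist":[0,0,0],"grip":0.5},{"dp":[0,0,0],"twist":[0,0,0],"grip":0},{"dp":[0,0,0],"twist":[0,0,0],"grip":0},{"dp":[0,0,0],"twist":[0,0,0],"grip":0},{"dp":[0,0,0],"twist":[0,0,0],"grip":0},{"dp":[0,0,0],"twist":[0,0,0],"grip":0}]' 20
python3 go.py
```

```text
clock: 4.32
tcp_pos: [0.4738, 0.2255, 0.0331]
tool_rot: [3.117, -0.393, 0.002]
wrist_force: [0.2, -1.0, 0.3]
gripper_width: 0.0119
finger_force: 19.5
t 4.32 tcp [0.4738 0.2255 0.0331] yaw -0.2508 zax [ 0.001 -0.    -1.   ] q [-0.57  0.91  0.07  2.01 -0.23  0.23 -2.13] w 0.0119 F [ 0.2 -1.   0.3] 19.5
```

```bash
python3 -m inch '[{"dp":[0.0006,0,-0.0085],"twist":[0,0,0],"grip":0},{"dp":[0.0013,0,-0.0084],"twist":[0,0,0],"grip":0},{"dp":[0.0019,0,-0.0083],"twist":[0,0,0],"grip":0},{"dp":[0.0026,0,-0.0081],"twist":[0,0,0],"grip":0}]'
python3 -m inch '[{"dp":[0.0032,0,-0.0079],"twist":[0,0,0],"grip":0},{"dp":[0.0038,0,-0.0076],"twist":[0,0,0],"grip":0},{"dp":[0.0044,0,-0.0073],"twist":[0,0,0],"grip":0},{"dp":[0.0049,0,-0.0069],"twist":[0,0,0],"grip":0},{"dp":[0,0,0],"twist":[0,0,0],"grip":0},{"dp":[0,0,0],"twist":[0,0,0],"grip":0}]'
python3 - <<'E'
from h import *
from go import info
info()
p=viewer.camera("top"); s=viewer.camera("side")
a=cv2.resize(p["color"][190:280,90:190],None,fx=4,fy=4,interpolation=cv2.INTER_CUBIC)
b=cv2.resize(s["color"][110:200,170:270],None,fx=4,fy=4,interpolation=cv2.INTER_CUBIC)
cv2.imwrite("pics/c5.png",np.hstack([a,b])[...,::-1])
E
```

```text
clock: 4.65
tcp_pos: [0.48, 0.2244, 0.0669]
tool_rot: [-3.117, 0.392, -0.001]
wrist_force: [1.7, -1.1, -0.8]
gripper_width: 0.0121
finger_force: 19.5
clock: 5.15
tcp_pos: [0.4956, 0.221, 0.0957]
tool_rot: [-3.116, 0.391, -0.001]
wrist_force: [0.1, 0.3, -1.1]
gripper_width: 0.0115
finger_force: 19.5
t 5.15 tcp [0.4956 0.221  0.0957] yaw -0.2499 zax [ 0.001  0.001 -1.   ] q [-0.57  0.81  0.11  1.94 -0.2   0.4  -2.13] w 0.0115 F [ 0.1  0.3 -1.1] 19.5
```

View pics/c5.png

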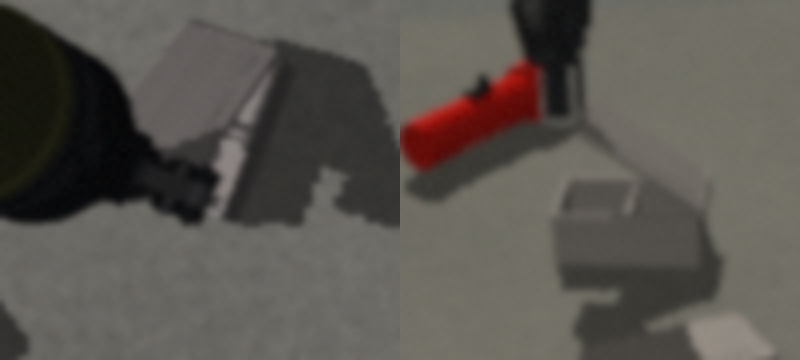

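The lid is up about 36° and the knob is held in the fingers; the box hasn't moved. Now I'll release and compare the side image with the shut and raised references.

```bash
python3 - <<'E'
from h import *
save(viewer.camera("side"),"raisedA.png")
E
python3 -m inch '[{"dp":[0,0,0],"twist":[0,0,0],"grip":0.55},{"dp":[0,0,0],"twist":[0,0,0],"grip":0.55},{"dp":[0,0,0],"twist":[0,0,0],"grip":0.55},{"dp":[0,0,-0.004],"twist":[0,0,0],"grip":0.55},{"dp":[0,0,-0.01],"twist":[0,0,0],"grip":0.55},{"dp":[0,0,-0.02],"twist":[0,0,0],"grip":0.55},{"dp":[0,0,-0.02],"twist":[0,0,0],"grip":0.55},{"dp":[0,0,-0.02],"twist":[0,0,0],"grip":0.55}]'
python3 -m inch '[{"dp":[0,0,-0.02],"twist":[0,0,0],"grip":0.55},{"dp":[0,0,0],"twist":[0,0,0],"grip":0.55},{"dp":[0,0,0],"twist":[0,0,0],"grip":0.55},{"dp":[0,0,0],"twist":[0,0,0],"grip":0.55}]'
python3 - <<'E'
from h import *
from go import info
info([.4836,-.0064,.19],.295)
p=viewer.camera("side"); save(p,"relA.png")
sh=cv2.imread("pics/side0.png").astype(int);ra=cv2.imread("pics/raisedA.png").astype(int);n=cv2.imread("pics/relA.png").astype(int)
sl=np.s_[145:178,216:248]
print("vs shut",abs(n-sh)[sl].mean(),"vs raised",abs(n-ra)[sl].mean(),"shut-raised",abs(sh-ra)[sl].mean())
for l in("lid_a","box_a_mid"): print([(round(d["conf"],2),np.round(d["rect"],1)) for d in finder.silhouettes(l,p)[:3]])
E
```

```text
clock: 5.97
tcp_pos: [0.4953, 0.2201, 0.1708]
tool_rot: [3.117, -0.392, 0.0]
wrist_force: [0.7, 0.0, 0.0]
gripper_width: 0.0469
finger_force: 0.0
clock: 6.3
tcp_pos: [0.495, 0.2202, 0.1893]
tool_rot: [3.117, -0.392, -0.0]
wrist_force: [-0.2, 0.3, -0.3]
gripper_width: 0.0467
finger_force: 0.0
t 6.3 tcp [0.495  0.2202 0.1893] yaw -0.2501 zax [-0. -0. -1.] q [-0.6   0.66  0.16  1.88 -0.17  0.62 -2.15] w 0.0467 F [-0.2  0.3 -0.3] 0.0
dp tool [ 0.045   0.2224 -0.0007]
twist z -0.5451
vs shut 4.101325757575758 vs raised 13.20770202020202 shut-raised 13.036931818181818
[(0.7, array([222.1, 160.4,  49.1,  12.3])), (0.6, array([237.3, 202. ,  55.8,  19.2])), (0.16, array([235.3, 207.2,  60.2,  35.5]))]
[(0.67, array([223.9, 167.3,  48.3,  28.3])), (0.57, array([187.9, 325.8, 167.5, 114.5]))]
```

The left lid dropped shut, so its hinge is free. On to the right box.

```bash
python3 -m inch '[{"dp":[0.006,0.036,0],"twist":[0,0,0],"grip":0.55},{"dp":[0.006,0.036,0],"twist":[0,0,0],"grip":0.55},{"dp":[0.006,0.036,0],"twist":[0,0,0],"grip":0.55},{"dp":[0,0,0],"twist":[0,0,-0.11],"grip":0.55},{"dp":[0,0,0],"twist":[0,0,-0.11],"grip":0.55},{"dp":[0,0,0],"twist":[0,0,-0.11],"grip":0.55},{"dp":[0,0,0],"twist":[0,0,-0.11],"grip":0.55},{"dp":[0,0,0],"twist":[0,0,-0.105],"grip":0.55}]'
python3 go.py .4836 -.0075 .075 .295
```

```text
clock: 7.12
tcp_pos: [0.4857, 0.111, 0.1886]
tool_rot: [3.106, 0.469, -0.002]
wrist_force: [0.3, -0.7, 0.1]
gripper_width: 0.0467
finger_force: 0.0
t 7.12 tcp [0.4857 0.111  0.1886] yaw 0.2999 zax [-0.001 -0.    -1.   ] q [-0.3   0.6  -0.03  2.    0.03  0.54 -1.62] w 0.0467 F [ 0.3 -0.7  0.1] 0.0
dp tool [-0.0368  0.1126  0.1136]
twist z 0.0049
```

```bash
python3 -m inch '[{"dp":[-0.009,0.028,0.02],"twist":[0,0,0.005],"grip":0.5},{"dp":[-0.009,0.028,0.02],"twist":[0,0,0],"grip":0.5},{"dp":[-0.009,0.028,0.02],"twist":[0,0,0],"grip":0.5},{"dp":[-0.009,0.028,0.02],"twist":[0,0,0],"grip":0.5},{"dp":[0,0,0.017],"twist":[0,0,0],"grip":0.5},{"dp":[0,0,0.016],"twist":[0,0,0],"grip":0.5},{"dp":[0,0,0],"twist":[0,0,0],"grip":0.5},{"dp":[0,0,0],"twist":[0,0,0],"grip":0.5}]'
python3 go.py .4836 -.0075 .032 .295
```

```text
clock: 7.78
tcp_pos: [0.4829, -0.0063, 0.0754]
tool_rot: [-3.108, -0.454, 0.004]
wrist_force: [0.0, -0.2, -0.4]
gripper_width: 0.0427
finger_force: 0.0
t 7.78 tcp [ 0.4829 -0.0063  0.0754] yaw 0.2899 zax [-0.003 -0.    -1.   ] q [-0.06  0.8  -0.03  2.11  0.1   0.23 -1.46] w 0.0427 F [ 0.  -0.2 -0.4] 0.0
dp tool [0.0004 0.0014 0.0434]
twist z -0.0051
```

```bash
python3 -m inch '[{"dp":[0,0.001,0.015],"twist":[0,0,0],"grip":0.5},{"dp":[0,0,0.015],"twist":[0,0,0],"grip":0.5},{"dp":[0,0,0.014],"twist":[0,0,0],"grip":0.5},{"dp":[0,0,0],"twist":[0,0,0],"grip":0},{"dp":[0,0,0],"twist":[0,0,0],"grip":0},{"dp":[0,0,0],"twist":[0,0,0],"grip":0},{"dp":[0,0,0],"twist":[0,0,0],"grip":0},{"dp":[0,0,0],"twist":[0,0,0],"grip":0}]' 20
python3 -m inch '[{"dp":[0.0006,0,-0.0085],"twist":[0,0,0],"grip":0},{"dp":[0.0013,0,-0.0084],"twist":[0,0,0],"grip":0},{"dp":[0.0019,0,-0.0083],"twist":[0,0,0],"grip":0},{"dp":[0.0026,0,-0.0081],"twist":[0,0,0],"grip":0}]'
python3 -m inch '[{"dp":[0.0032,0,-0.0079],"twist":[0,0,0],"grip":0},{"dp":[0.0038,0,-0.0076],"twist":[0,0,0],"grip":0},{"dp":[0.0044,0,-0.0073],"twist":[0,0,0],"grip":0},{"dp":[0.0049,0,-0.0069],"twist":[0,0,0],"grip":0},{"dp":[0,0,0],"twist":[0,0,0],"grip":0},{"dp":[0,0,0],"twist":[0,0,0],"grip":0}]'
python3 -c "
from h import *
from go import info
info();save(viewer.camera('side'),'raisedB.png')"
```

```text
clock: 8.45
tcp_pos: [0.4844, -0.007, 0.0332]
tool_rot: [-3.108, -0.454, -0.002]
wrist_force: [0.3, 1.1, 1.2]
gripper_width: 0.0117
finger_force: 19.5
clock: 8.78
tcp_pos: [0.4904, -0.0055, 0.0669]
tool_rot: [3.109, 0.454, 0.001]
wrist_force: [0.1, 0.3, -1.4]
gripper_width: 0.0121
finger_force: 19.5
clock: 9.28
tcp_pos: [0.5058, -0.001, 0.0961]
tool_rot: [3.108, 0.453, 0.001]
wrist_force: [-0.1, 0.0, 0.0]
gripper_width: 0.0118
finger_force: 19.6
t 9.28 tcp [ 0.5058 -0.001   0.0961] yaw 0.2896 zax [ 0.001 -0.    -1.   ] q [-0.06  0.78 -0.04  2.04  0.09  0.32 -1.46] w 0.0118 F [-0.1  0.   0. ] 19.6
```

```bash
python3 -m inch '[{"dp":[0,0,0],"twist":[0,0,0],"grip":0.5},{"dp":[0,0,0],"twist":[0,0,0],"grip":0.5},{"dp":[0,0,0],"twist":[0,0,0],"grip":0.5},{"dp":[0,0,-0.004],"twist":[0,0,0],"grip":0.5},{"dp":[0,0,-0.01],"twist":[0,0,0],"grip":0.5},{"dp":[0,0,-0.02],"twist":[0,0,0],"grip":0.5},{"dp":[0,0,-0.02],"twist":[0,0,0],"grip":0.5},{"dp":[0,0,-0.006],"twist":[0,0,0],"grip":0.5}]'
python3 -m inch '[{"dp":[0,0,0],"twist":[0,0,0],"grip":0.5},{"dp":[0,0,0],"twist":[0,0,0],"grip":0.5},{"dp":[0,0,0],"twist":[0,0,0],"grip":0.5},{"dp":[0,0,0],"twist":[0,0,0],"grip":0.5}]'
python3 - <<'E'
from h import *
from go import info
info()
p=viewer.camera("side"); save(p,"relB.png"); t=viewer.camera("top")
sh=cv2.imread("pics/side0.png").astype(int);ra=cv2.imread("pics/raisedB.png").astype(int);n=cv2.imread("pics/relB.png").astype(int)
sl=np.s_[175:220,222:266]
print("vs shut",abs(n-sh)[sl].mean(),"vs raised",abs(n-ra)[sl].mean(),"shut-raised",abs(sh-ra)[sl].mean())
a=cv2.resize(t["color"][180:280,110:260],None,fx=3,fy=3,interpolation=cv2.INTER_CUBIC)
b=cv2.resize(p["color"][140:240,190:300],None,fx=3,fy=3,interpolation=cv2.INTER_CUBIC)
cv2.imwrite("pics/c6.png",np.hstack([a,b])[...,::-1])
E
```

```text
clock: 10.0
tcp_pos: [0.5073, -0.0009, 0.1582]
tool_rot: [3.108, 0.453, 0.007]
wrist_force: [0.4, 1.1, -1.5]
gripper_width: 0.0427
finger_force: 0.0
clock: 10.33
tcp_pos: [0.5051, -0.0009, 0.1544]
tool_rot: [-3.109, -0.454, 0.003]
wrist_force: [0.4, -1.1, -0.2]
gripper_width: 0.0425
finger_force: 0.0
t 10.33 tcp [ 0.5051 -0.0009  0.1544] yaw 0.2899 zax [-0.002 -0.    -1.   ] q [-0.05  0.67 -0.06  2.01  0.08  0.47 -1.45] w 0.0425 F [ 0.4 -1.1 -0.2] 0.0
vs shut 17.98922558922559 vs raised 2.2848484848484847 shut-raised 18.074074074074073
```

View pics/c6.png

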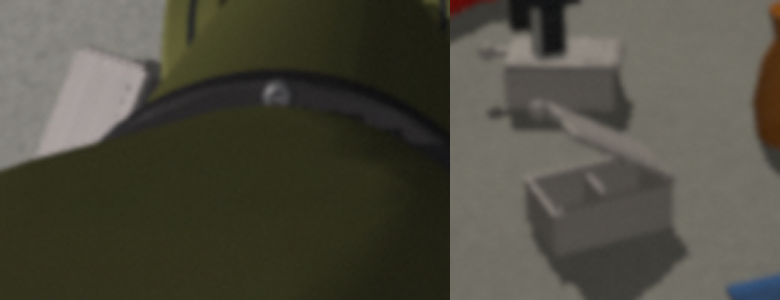

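The right lid stays up (knob at side-crop (540,105)) and the left lid is shut, so the right box is the stiff one. I'll re-pinch the knob and run the arc in reverse.

```bash
python3 -m inch '[{"dp":[0,0,0.02],"twist":[0,0,0],"grip":0.5},{"dp":[0,0,0.02],"twist":[0,0,0],"grip":0.5},{"dp":[0,0,0.02],"twist":[0,0,0],"grip":0.5},{"dp":[0,0,0],"twist":[0,0,0],"grip":0},{"dp":[0,0,0],"twist":[0,0,0],"grip":0},{"dp":[0,0,0],"twist":[0,0,0],"grip":0},{"dp":[0,0,0],"twist":[0,0,0],"grip":0},{"dp":[0,0,0],"twist":[0,0,0],"grip":0}]' 20
python3 -m inch '[{"dp":[-0.0049,0,0.0069],"twist":[0,0,0],"grip":0},{"dp":[-0.0044,0,0.0073],"twist":[0,0,0],"grip":0},{"dp":[-0.0038,0,0.0076],"twist":[0,0,0],"grip":0},{"dp":[-0.0032,0,0.0079],"twist":[0,0,0],"grip":0}]'
python3 -m inch '[{"dp":[-0.0026,0,0.0081],"twist":[0,0,0],"grip":0},{"dp":[-0.0019,0,0.0083],"twist":[0,0,0],"grip":0},{"dp":[-0.0013,0,0.0084],"twist":[0,0,0],"grip":0},{"dp":[-0.0006,0,0.0085],"twist":[0,0,0],"grip":0},{"dp":[0,0,0.001],"twist":[0,0,0],"grip":0},{"dp":[0,0,0],"twist":[0,0,0],"grip":0},{"dp":[0,0,0],"twist":[0,0,0],"grip":0}]'
python3 go.py
```

```text
clock: 11.1
tcp_pos: [0.5062, -0.0008, 0.0962]
tool_rot: [3.109, 0.453, 0.002]
wrist_force: [-0.5, -0.4, -0.2]
gripper_width: 0.0119
finger_force: 19.5
clock: 11.43
tcp_pos: [0.4907, -0.0057, 0.0663]
tool_rot: [3.108, 0.453, 0.003]
wrist_force: [-0.9, -0.1, 1.1]
gripper_width: 0.0118
finger_force: 19.6
clock: 12.02
tcp_pos: [0.4846, -0.0074, 0.0309]
tool_rot: [3.108, 0.453, 0.001]
wrist_force: [-0.1, -1.0, 0.0]
gripper_width: 0.0119
finger_force: 20.2
t 12.02 tcp [ 0.4846 -0.0074  0.0309] yaw 0.2897 zax [ 0.001 -0.    -1.   ] q [-0.07  0.9  -0.02  2.12  0.11  0.12 -1.47] w 0.0119 F [-0.1 -1.   0. ] 20.2
```

```bash
python3 -m inch '[{"dp":[0,0,0],"twist":[0,0,0],"grip":0.5},{"dp":[0,0,0],"twist":[0,0,0],"grip":0.5},{"dp":[0,0,0],"twist":[0,0,0],"grip":0.5},{"dp":[0,0,-0.01],"twist":[0,0,0],"grip":0.5},{"dp":[0,0,-0.02],"twist":[0,0,0],"grip":1},{"dp":[0,0,-0.03],"twist":[0,0,0],"grip":1},{"dp":[0,0,0],"twist":[0,0,0],"grip":1},{"dp":[0,0,0],"twist":[0,0,0],"grip":1}]'
python3 - <<'E'
from h import *
from go import info
p=viewer.camera("side"); save(p,"shutB.png")
info([.5441,.0112,.09],.295)
sh=cv2.imread("pics/side0.png").astype(int);n=cv2.imread("pics/shutB.png").astype(int)
best=min((abs(np.roll(n,(dy,dx),(0,1))-sh)[175:225,215:268].mean(),dy,dx) for dy in range(-3,4) for dx in range(-3,4)); print(best,abs(n-sh)[175:225,215:268].mean())
for nm,im in(("0",sh),("n",n)):
    m=(im[165:235,205:275].mean(2)>118); print(nm,m.sum(),[x.mean().round(2) for x in np.nonzero(m)])
for l in("lid_b","box_b_mid"): print([(round(d["conf"],2),np.round(d["rect"],1)) for d in finder.silhouettes(l,p)[:3]])
a=cv2.resize(n[140:240,190:300].astype(np.uint8),None,fx=4,fy=4,interpolation=cv2.INTER_CUBIC);b=cv2.resize(sh[140:240,190:300].astype(np.uint8),None,fx=4,fy=4,interpolation=cv2.INTER_CUBIC)
cv2.imwrite("pics/c7.png",np.hstack([a,b])[:,:800])
E
```

```text
clock: 12.68
tcp_pos: [0.4851, -0.0072, 0.0931]
tool_rot: [3.108, 0.454, 0.006]
wrist_force: [0.0, -0.4, -0.3]
gripper_width: 0.0852
finger_force: 0.0
t 12.73 tcp [ 0.4844 -0.0073  0.0921] yaw 0.2899 zax [ 0.002  0.    -1.   ] q [-0.06  0.77 -0.04  2.11  0.1   0.26 -1.46] w 0.0854 F [-0.   0.2  0.1] 0.0
dp tool [ 0.0625 -0.0006  0.0022]
twist z -0.0051
(np.float64(7.479622641509434), 0, 0) 7.479622641509434
0 511 [np.float64(32.48), np.float64(33.52)]
n 571 [np.float64(32.37), np.float64(33.6)]
[(0.79, array([236.9, 204.3,  52.7,  20.3])), (0.49, array([236.2, 158.4,  19.6,  14. ]))]
[]
```

View pics/c7.png

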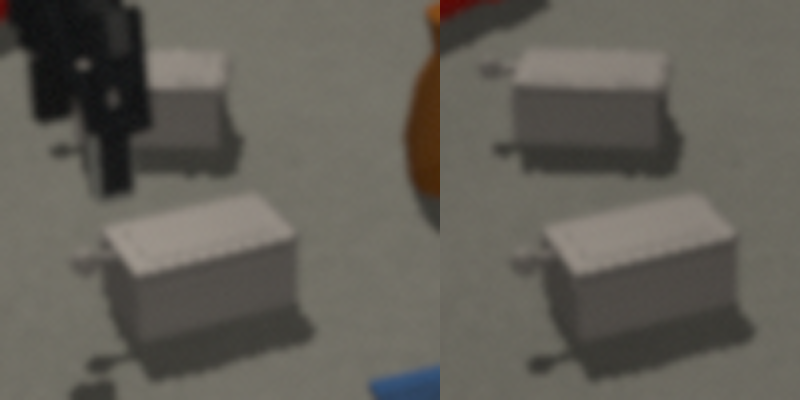

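The right lid is shut and the box is in its original place. Next, grasp the box.

```bash
python3 -m inch '[{"dp":[0.031,0,0],"twist":[0,0,0],"grip":1},{"dp":[0.031,0,0],"twist":[0,0,0],"grip":1},{"dp":[0,0,0.025],"twist":[0,0,0],"grip":1},{"dp":[0,0,0.02],"twist":[0,0,0],"grip":1},{"dp":[0,0,0.02],"twist":[0,0,0],"grip":1},{"dp":[0,0,0.013],"twist":[0,0,0],"grip":1},{"dp":[0,0,0],"twist":[0,0,0],"grip":1}]'
python3 go.py .545 .011 .014 .29
python3 -m inch '[{"dp":[0,0,0],"twist":[0,0,0],"grip":0.5},{"dp":[0,0,0],"twist":[0,0,0],"grip":0.5},{"dp":[0,0,0],"twist":[0,0,0],"grip":0.5},{"dp":[0,0,0],"twist":[0,0,0],"grip":0.5},{"dp":[0,0,-0.01],"twist":[0,0,0],"grip":0.5},{"dp":[0,0,-0.02],"twist":[0,0,0],"grip":0.5},{"dp":[0,0,-0.03],"twist":[0,0,0],"grip":0.5},{"dp":[0,0,-0.03],"twist":[0,0,0],"grip":0.5}]' 60
python3 - <<'E'
from h import *
from go import info
t=viewer.camera("top")
C=[(101,43),(415,118),(362,482),(30,400)]
P=np.array([atz(t,320+(a+.5)/4-.5,220+(b+.5)/4-.5,.025)[:2] for a,b in C]); print(P, [np.linalg.norm(P[i]-P[i-1]) for i in range(4)])
ax=(P[0]+P[1]-P[2]-P[3]); ay=P[0]+P[3]-P[1]-P[2]; y=np.arctan2(ax[1],ax[0]); print("yaw",y,np.arctan2(-ay[0],ay[1])); c=P.mean(0); print("centre",c)
info([*c,.13],y)
E
```

```text
clock: 13.42
tcp_pos: [0.541, 0.0104, 0.0101]
tool_rot: [-3.108, -0.454, 0.01]
wrist_force: [0.0, 0.3, 0.3]
gripper_width: 0.0854
finger_force: 0.0
t 13.42 tcp [0.541  0.0104 0.0101] yaw 0.2903 zax [-0.006 -0.001 -1.   ] q [-0.09  0.96 -0.03  1.95  0.1   0.24 -1.48] w 0.0854 F [0.  0.3 0.3] 0.0
dp tool [ 0.004   0.0006 -0.0039]
twist z 0.0003
clock: 14.08
tcp_pos: [0.5423, 0.0102, 0.1043]
tool_rot: [3.109, 0.454, -0.004]
wrist_force: [0.3, 0.0, -5.7]
gripper_width: 0.0547
finger_force: 64.9
[[ 0.56340217 -0.22164997]
 [ 0.54356198 -0.38966205]
 [ 0.35671918 -0.36865601]
 [ 0.37637725 -0.19895804]] [np.float64(0.1883965076550785), np.float64(0.16917946537201142), np.float64(0.18801991537100549), np.float64(0.17083279215427313)]
yaw -0.11635292694495354 -0.11643008771146356
centre [ 0.46001514 -0.29473152]
t 14.13 tcp [0.5458 0.0102 0.1099] yaw 0.2892 zax [ 0.007  0.    -1.   ] q [-0.07  0.78 -0.05  1.92  0.08  0.43 -1.47] w 0.055 F [ 0.1 -0.1 -0.3] 65.4
dp tool [-0.169   0.2678 -0.0207]
twist z 0.4056
```

```bash
python3 -m inch '[{"dp":[0,0,-0.02],"twist":[0,0,0.1],"grip":0.5},{"dp":[0,0,0],"twist":[0,0,0.1],"grip":0.5},{"dp":[0,0,0],"twist":[0,0,0.1],"grip":0.5},{"dp":[0,0,0],"twist":[0,0,0.105],"grip":0.5},{"dp":[0,0,0],"twist":[0,0,0],"grip":0.5}]'
python3 go.py .46 -.295 .13 -.116
```

```text
clock: 14.55
tcp_pos: [0.543, 0.0105, 0.1239]
tool_rot: [3.136, -0.185, -0.0]
wrist_force: [-1.0, 0.4, -5.8]
gripper_width: 0.0546
finger_force: 66.2
t 14.55 tcp [0.543  0.0105 0.1239] yaw -0.1177 zax [-0. -0. -1.] q [-0.13  0.76  0.05  1.92 -0.08  0.47 -1.72] w 0.0546 F [-1.   0.4 -5.8] 66.2
dp tool [-0.0466  0.3131 -0.006 ]
twist z -0.0017
```

```bash
python3 -m inch '[{"dp":[-0.005,0.02,0],"twist":[0,0,0],"grip":0.5},{"dp":[-0.006,0.039,0],"twist":[0,0,0],"grip":0.5},{"dp":[-0.006,0.039,0],"twist":[0,0,0],"grip":0.5},{"dp":[-0.006,0.039,0],"twist":[0,0,0],"grip":0.5},{"dp":[-0.006,0.039,0],"twist":[0,0,0],"grip":0.5},{"dp":[-0.006,0.039,0],"twist":[0,0,0],"grip":0.5},{"dp":[-0.006,0.039,0],"twist":[0,0,0],"grip":0.5},{"dp":[-0.006,0.039,0],"twist":[0,0,0],"grip":0.5}]'
python3 -m inch '[{"dp":[0,0.02,0],"twist":[0,0,0],"grip":0.5},{"dp":[0,0,0],"twist":[0,0,0],"grip":0.5},{"dp":[0,0,0],"twist":[0,0,0],"grip":0.5},{"dp":[0,0,0],"twist":[0,0,0],"grip":0.5}]'
python3 go.py .46 -.295 .03 -.116
```

```text
clock: 15.22
tcp_pos: [0.4619, -0.2771, 0.1236]
tool_rot: [3.137, -0.176, -0.0]
wrist_force: [0.5, 0.4, -4.7]
gripper_width: 0.0549
finger_force: 66.2
clock: 15.55
tcp_pos: [0.4608, -0.2941, 0.1233]
tool_rot: [-3.135, 0.177, 0.0]
wrist_force: [0.1, 0.9, -5.4]
gripper_width: 0.055
finger_force: 66.2
t 15.55 tcp [ 0.4608 -0.2941  0.1233] yaw -0.1128 zax [-0.     0.001 -1.   ] q [ 0.51  0.76 -0.05  1.91  0.07  0.48 -1.26] w 0.055 F [ 0.1  0.9 -5.4] 66.2
dp tool [-0.0007  0.0011  0.0933]
twist z 0.0032
```

```bash
python3 -m inch '[{"dp":[0,0.001,0.025],"twist":[0,0,0],"grip":0.5},{"dp":[0,0,0.03],"twist":[0,0,0],"grip":0.5},{"dp":[0,0,0.025],"twist":[0,0,0],"grip":0.5},{"dp":[0,0,0.015],"twist":[0,0,0],"grip":0.5},{"dp":[0,0,0],"twist":[0,0,0],"grip":0.5},{"dp":[0,0,0],"twist":[0,0,0],"grip":0.5}]'
python3 -m inch '[{"dp":[0,0,0.004],"twist":[0,0,0],"grip":0.5},{"dp":[0,0,0.003],"twist":[0,0,0],"grip":0.5},{"dp":[0,0,0.002],"twist":[0,0,0],"grip":0.5},{"dp":[0,0,0],"twist":[0,0,0],"grip":0.5},{"dp":[0,0,0],"twist":[0,0,0],"grip":0.5}]'
python3 go.py
```

```text
clock: 16.05
tcp_pos: [0.4609, -0.2942, 0.0279]
tool_rot: [-3.135, 0.176, 0.002]
wrist_force: [0.6, -0.2, -4.8]
gripper_width: 0.0549
finger_force: 66.0
clock: 16.47
tcp_pos: [0.4608, -0.2963, 0.0197]
tool_rot: [3.136, -0.181, 0.001]
wrist_force: [-0.6, -0.6, -4.6]
gripper_width: 0.055
finger_force: 66.2
t 16.47 tcp [ 0.4608 -0.2963  0.0197] yaw -0.1151 zax [ 0.001 -0.    -1.   ] q [ 0.5   0.94 -0.03  1.93  0.08  0.27 -1.28] w 0.055 F [-0.6 -0.6 -4.6] 66.2
```

```bash
for i in 1 2; do :; done; python3 -m inch '[{"dp":[0,0,0.001],"twist":[0,0,0],"grip":0.5},{"dp":[0,0,0.001],"twist":[0,0,0],"grip":0.5},{"dp":[0,0,0],"twist":[0,0,0],"grip":0.5},{"dp":[0,0,0],"twist":[0,0,0],"grip":0.5}]'
```

```text
clock: 16.8
tcp_pos: [0.4609, -0.2964, 0.0185]
tool_rot: [3.136, -0.181, 0.001]
wrist_force: [-0.3, 0.7, 4.8]
gripper_width: 0.0548
finger_force: 67.4
```

```bash
python3 -m inch '[{"dp":[0,0,0.001],"twist":[0,0,0],"grip":0.5},{"dp":[0,0,0],"twist":[0,0,0],"grip":0.5},{"dp":[0,0,0],"twist":[0,0,0],"grip":0.5}]'
```

```text
clock: 17.05
tcp_pos: [0.4609, -0.2964, 0.0184]
tool_rot: [3.136, -0.181, 0.002]
wrist_force: [-2.3, 1.6, 15.1]
gripper_width: 0.055
finger_force: 68.6
```

The box is on the floor of the tray. Release and retreat.

```bash
python3 -m inch '[{"dp":[0,0,-0.001],"twist":[0,0,0],"grip":0.5},{"dp":[0,0,0],"twist":[0,0,0],"grip":0.95},{"dp":[0,0,0],"twist":[0,0,0],"grip":0.95},{"dp":[0,0,0],"twist":[0,0,0],"grip":0.95},{"dp":[0,0,0],"twist":[0,0,0],"grip":0.95},{"dp":[0,0,-0.015],"twist":[0,0,0],"grip":0.95},{"dp":[0,0,-0.03],"twist":[0,0,0],"grip":0.95},{"dp":[0,0,-0.04],"twist":[0,0,0],"grip":0.95}]' 20
python3 -m inch '[{"dp":[0,0,-0.04],"twist":[0,0,0],"grip":0.95},{"dp":[0,0,-0.04],"twist":[0,0,0],"grip":0.95},{"dp":[-0.006,0.035,0],"twist":[0,0,0],"grip":0.95},{"dp":[-0.006,0.035,0],"twist":[0,0,0],"grip":0.95},{"dp":[-0.006,0.035,0],"twist":[0,0,0],"grip":0.95},{"dp":[-0.006,0.035,0],"twist":[0,0,0],"grip":0.95},{"dp":[-0.006,0.035,0],"twist":[0,0,0],"grip":0.95},{"dp":[-0.006,0.035,0],"twist":[0,0,0],"grip":0.95}]'
python3 -m inch '[{"dp":[-0.01,0.035,0],"twist":[0,0,0],"grip":0.95},{"dp":[-0.01,0.035,0],"twist":[0,0,0],"grip":0.95},{"dp":[-0.01,0.035,0],"twist":[0,0,0],"grip":0.95},{"dp":[0,0,0],"twist":[0,0,0],"grip":0.95},{"dp":[0,0,0],"twist":[0,0,0],"grip":0.95}]'
python3 - <<'E'
from h import *
from go import info
info()
t=viewer.camera("top"); s=viewer.camera("side"); save(t,"endt.png")
cv2.imwrite("pics/c8.png",cv2.resize(np.vstack([t["color"][110:384],s["color"][110:384]])[...,::-1],(560,600)))
for l in("lid_b","vase_mid"):
  for d in finder.silhouettes(l,t)[:3]:
    v,u=np.nonzero(d["mask"]); P=np.array([atz(t,a,b,.045)[:2] for a,b in zip(u,v)],np.float32); print(l,round(d["conf"],2),d["rect"],cv2.minAreaRect(P*1000),P.mean(0))
E
```

```text
clock: 17.72
tcp_pos: [0.4591, -0.2951, 0.101]
tool_rot: [-3.134, 0.18, 0.008]
wrist_force: [1.1, -0.2, -0.4]
gripper_width: 0.0807
finger_force: 0.0
clock: 18.38
tcp_pos: [0.3998, -0.5021, 0.1822]
tool_rot: [-3.136, 0.181, 0.0]
wrist_force: [1.7, -0.1, -0.6]
gripper_width: 0.0813
finger_force: 0.0
clock: 18.8
tcp_pos: [0.3559, -0.6039, 0.1816]
tool_rot: [3.135, -0.189, -0.003]
wrist_force: [0.5, 1.0, 0.5]
gripper_width: 0.081
finger_force: 0.0
t 18.8 tcp [ 0.3559 -0.6039  0.1816] yaw -0.1205 zax [-0.002 -0.001 -1.   ] q [ 1.02  0.86 -0.1   1.36  0.1   0.93 -0.8 ] w 0.081 F [0.5 1.  0.5] 0.0
lid_b 0.96 [141.7, 223.4, 33.8, 55.9] ((522.0264282226562, 212.57699584960938), (52.60116958618164, 115.52118682861328), 78.39502716064453) [0.5309188  0.21092044]
lid_b 0.79 [379.6, 290.0, 30.4, 64.0] ((449.53155517578125, -295.04803466796875), (54.3420295715332, 121.02508544921875), 84.78189086914062) [ 0.45606083 -0.29524973]
vase_mid 0.81 [197.9, 148.2, 26.2, 32.3] ((703.371826171875, 118.90907287597656), (81.66715240478516, 52.30815887451172), 43.24404525756836) [0.70357955 0.11711717]
```

View pics/c8.png

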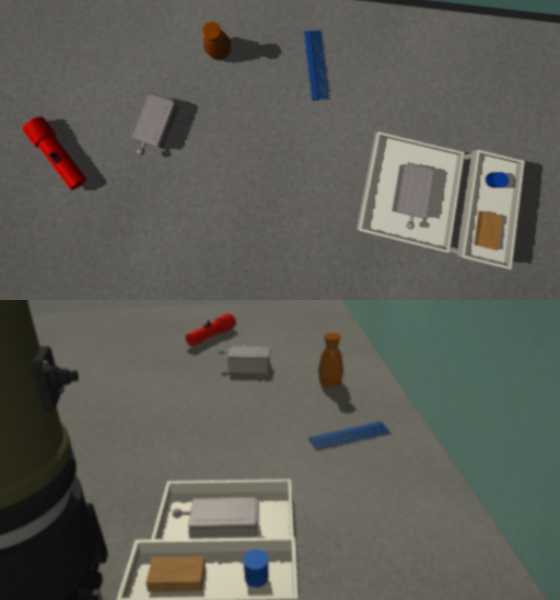

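The final picture shows the stiff box shut and flat in the middle of the low tray, at about (415,190). The good box at (155,120) is shut in its place, the vase at (217,42) is undisturbed, and the arm is clear.

```bash
python3 -c "
from cell import env
print(env.close_job())"
```

```text
the job is handed in; nothing more can be done
None
```

The right-hand box has the stiff hinge; I pushed its lid shut and set the box flat in the middle of the low tray, left the good left-hand box shut in its place and the vase untouched, and handed in at about 19 s (no verdict was returned).

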